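Change a bundle trimmer over to long bundles

TASK

Change the bundle trimmer over to long bundles: run its telescoping length stop out, away from the grey housing, and swing the raised stop plate down across the trough, until the lock button clicks out of the tube; do it by feel, without forcing the stop. On the housing, swing the dust hood right back so that it stays open, and turn the format selector beneath it clockwise as far as it goes. Leave the spool, stamp, glue pot and cheroot bundles where they are.

Things in the scene. Friction and masses are not known exactly. Their poses are not given: they have to be found in the camera images.
- trimmer: Bench trimmer, fixed; origin on the table under its middle. Its +y is the way the stop runs out, -x faces the robot. Plywood base 150 x 290, 18 mm high. Grey housing: x -70 to 50, y -150 to -60, top z 76. Trough along y: centre x 10, 62 wide, y -60 to 125, cheeks up to z 52. Nearer the robot the stop's fixed outer tube, 36 mm thick: axis along y at x -45, z 64, end at y 14 (all mm)
- length_stop: Sliding steel tube of the stop, 27 mm thick, in the outer tube; origin on its axis. Slides along the trimmer's +y (drag about 3 N) to a firm end stop 35 to 61 mm beyond its start, and also turns. Its button can spring out only within 2 mm of that end and with the plate level (within 5 degrees); slide and swing are then locked. Over 45 N from the robot would bend it
- stop_plate_center (a point): Centre of the upright stop plate on the sliding tube's outer end: 8 mm thick (y, along the tube), 54 across (x, away from the tube), 56 high, centre 55 mm beyond the tube's axis and 10 above it. Swings round that axis like a flag and stays where left; 0.15 N m moves it. Starts with its free end raised by 0.3 to 0.6 rad; level, it stands across the trough, centre 74 mm above the table
- stop_lug_top (a point): Middle of the top face of the thumb lug, a flat ribbed tongue on the plate's free end, 26 mm wide (along the tube), 30 mm long and 8 thick, for pressing the plate down; 100 mm from the tube's axis. Level, it is 70 mm above the table
- lock_hole (a point): Mouth of the lock hole, 13 mm wide, in the top of the dark collar near the end of the fixed outer tube; 84 mm above the table
- lock_button (a joint): How far the brass lock button (10 mm thick, round top) in the sliding tube has sprung out, in m: 0 held in by the outer tube's wall, 0.0105 clicked out through the lock hole (then about 5 mm proud of the collar). Pressing it in would unlock the stop
- hood_bar (a point): Middle of the dark round lift bar over the white dust hood: 11 mm thick, 64 long (trimmer's y) on two posts 54 mm apart, 32 mm clear above the hood's top; with the hood shut 142 mm above the table, 62 mm in front of the hinge line and 64 above it. The hood is an upside-down tray, 92 (x) by 80 (y) and 32 mm high, over the selector, hinged along its back lower edge
- hood_hinge (a point): Middle of the hood's hinge line, which runs along the trimmer's y at the back edge of the housing's top, 78 mm above the table
- hood (a joint): Opening angle of the hood in rad: 0 shut, 2.0 fully back against its stop. It weighs 0.12 kg; past about 1.1 rad it falls back by itself and rests there, below that it falls shut
- selector_grip (a point): Middle of the bar grip of the selector under the hood, on its upright axis, 91 mm above the table. The bar is 44 mm long, 14 mm wide and 20 mm high (from z 81 to 101 mm); x axis along the bar, towards its pointer line
- selector (a joint): Selector angle in rad, growing clockwise seen from above, from 0 (short mark) to its stop at 1.22 (long mark: the pointer points along the trimmer's +y, to the stop plate). It starts at 0 to 0.3, turns with 0.05 N m and stays where it is left
- thread_spool: Bystander: spool of thread, 40 x 40 x 48 mm, on the table in front of the trimmer; origin under its centre
- rubber_stamp: Bystander: rubber stamp, 36 x 47 x 52 mm, on the table in front of the trimmer; origin under its centre
- glue_pot: Bystander: white glue pot, 65 mm across, 44 mm high, on the table behind the trimmer; origin under its centre
- cheroot_bundle_3: Bystander: tied bundle of cheroots, about 104 x 40 x 21 mm, lying to the left
- cheroot_bundle_4: Bystander: tied bundle of cheroots, about 107 x 35 x 21 mm, lying to the left

How it is judged:
By the outcome, as a careful person would: the job done as asked, in the order asked, and still so for the second after the job is handed in, with the robot touching nothing.
It also fails if it takes over 58 s, if anything falls off the work surface, if the arm or the gripper's body presses on something with over 40 N, if the wrist force passes 120 N, or if a joint passes its speed limit or range.

ROBOT

A 6-joint arm with a two-finger parallel gripper is mounted at the origin on a cart in front of the work surface, level with it; the furniture and walls round the work are solid. World frame = base frame: x ahead of the robot, y to its left, z up, the work surface at z = 0. Lengths are in mm, angles in rad, forces in N, time in s.
With the tool pointing down it reaches from about 325 to 1000 mm from the base axis. Payload 5.1 kg.
Tool frame: the origin (TCP) lies midway between the tips of the shut fingers; the grasp point (between the pads) lies 19 mm behind it; z points along the fingers, y is the direction in which the jaws open and shut (so a half turn about z gives the same grasp; the last joint's range is limited). The gripper opens to 85 mm and grips with 20 to 120 N. Pads are 22 mm wide; open, the fingers measure 114 mm over their backs; the gripper's body (76 mm by 85 mm) begins 54 mm behind the grasp point. The pads swing forward as they close: fully open they stand 13 mm farther back than shut.
Start: joints at [1.087, 0.124, 1.65, -0, 1.367, -0.083], TCP at [253.62, 598.466, 208.622] pointing down, gripper open.
Joint ranges: [-2.61, 2.61], [-1.02, 2.33], [0.03, 2.71], [-1.35, 4.49], [0.32, 2.68], [-2.91, 2.91]. Speed limits (rad/s): [2.57, 2.57, 3.14, 3.14, 3.14, 3.14].

INTERFACE

Orientations are given as a unit quaternion [w, x, y, z].
In Python, from workcell import env gives the robot as it stands. The module is installed in compiled form; this text tells all that it offers. Calls block until the motion is done:
- env.move_to(position, orientation): joint-space move of the TCP to a pose.
- env.move_l(position, attitude=None, rate=150, f_stop=None): straight line of the TCP; attitude=None keeps the orientation; rate is the mean speed in mm/s. With f_stop (N) it stops when the force on the tool has changed by that much, and returns True; else False.
- env.move_j(angles): joint-space move.
- env.release() and env.grasp(): open the fingers fully, or close them until they stop; the grip force is fixed at half the most.
- env.wait(seconds).
- env.ik(position, orientation): joint angles nearest the present ones, or None.
- env.read_camera(name): name is "scene" or "side" or "wrist"; returns (picture, depth): 400x640x3 uint8, red, green, blue; 400x640 float32, mm along the optical axis (not along the pixel's ray), 0 where there is no reading.
- env.calibration(name): a dict with "fx", "fy", "cx", "cy" (pixels), "world_from_camera" (4x4, takes a point from camera to world coordinates). Camera axes: x right, y down, z forward; pixel columns grow to the right and rows downward; lengths in mm; the calibration is good to about 2 mm. The wrist camera is an equidistant fisheye: a pixel r from the principal point sees the ray r / f radians off the axis. A picture is of the moment at which its call begins: read the wrist's pose just before it. calibration takes no time and is no camera call; for the wrist camera it gives the pose at the moment of the call.
A pose or a line that the arm cannot do raises env.IKError and nothing moves.
- env.finish_job(): hands the job in, once; it reports no verdict.
Readings, each from a call of its own:
- env.get_clock(): time.
- env.get_joints(): joint angles.
- env.get_qvel(): joint speeds.
- env.get_joint_efforts(): joint torques, N m.
- env.get_tcp_pos(): TCP position.
- env.get_eef_rot(): TCP orientation.
- env.get_ft_force(): force on the tool from outside, world axes, zero at the start.
- env.get_torque(): the same for the moment, N m.
- env.get_grip_width(): finger opening in mm.
Only numpy, scipy, OpenCV 4.12 (cv2) and the standard library are available. Lean on these libraries where they do the work, as an engineer would, in place of code of your own. Each camera call takes 0.05 s, during which the arm holds its last target.

## Working session

There is one attempt and no reset: what is moved stays moved. The work goes in short steps, each a Python script; the robot and the scene stay as the last script left them, time stands still between calls to the robot, and variables do not carry over. Pictures are saved under pics/ and viewed, and the job is handed in when it is done.

```bash
mkdir -p pics; ls; cat > h.py <<'E'
import numpy as np, cv2
from workcell import env
def save(name,fn):
    p,d=env.read_camera(name); cv2.imwrite('pics/'+fn+'.png',p[:,:,::-1]); np.save('pics/'+fn+'.npy',d); return p,d
E
python3 - <<'E'
from h import *
for n in ['scene','side','wrist']:
    c=env.calibration(n); print(n,c['fx'],c['cx'],c['cy'],np.round(c['world_from_camera'],3).tolist())
    save(n,n+'0')
print(env.get_clock(),env.get_eef_rot(),env.get_tcp_pos(),env.get_grip_width())
E
```

```text
pics
scene 446.3881818163802 322.0885138173995 202.21189892354903 [[0.871, -0.175, 0.459, 100.043], [-0.491, -0.34, 0.802, -603.014], [0.016, -0.924, -0.382, 510.775], [0.0, 0.0, 0.0, 1.0]]
side 484.6099647550687 319.8251946690927 199.5854123527981 [[0.963, -0.175, 0.203, 358.55], [-0.268, -0.609, 0.746, -576.245], [-0.007, -0.773, -0.634, 751.708], [0.0, 0.0, 0.0, 1.0]]
wrist 309.70691628693146 317.4871948847323 197.6861586248946 [[0.39, 0.878, 0.278, 182.274], [0.921, -0.371, -0.12, 628.904], [-0.002, 0.303, -0.953, 373.036], [0.0, 0.0, 0.0, 1.0]]
0.15 [-2.38192511e-04  1.99046310e-01  9.79989746e-01 -7.78827218e-04] [253.36975373 598.02784087 207.62843285] 85.13587144270144
```

View pics/scene0.png

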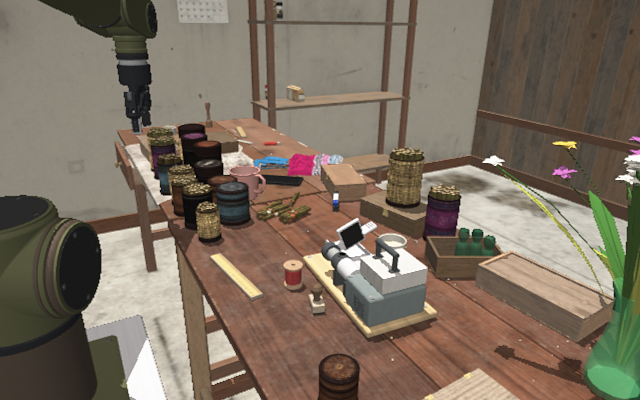

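View pics/side0.png

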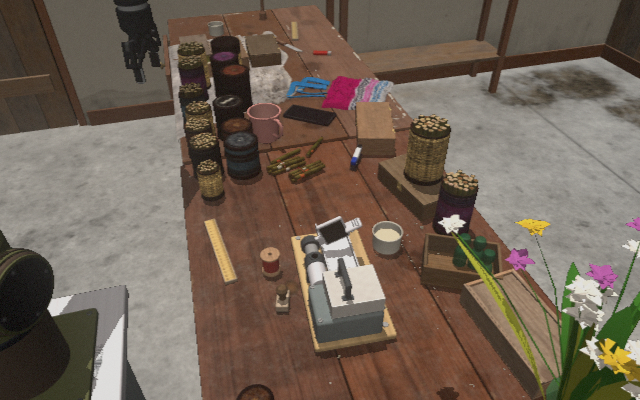

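View pics/wrist0.png

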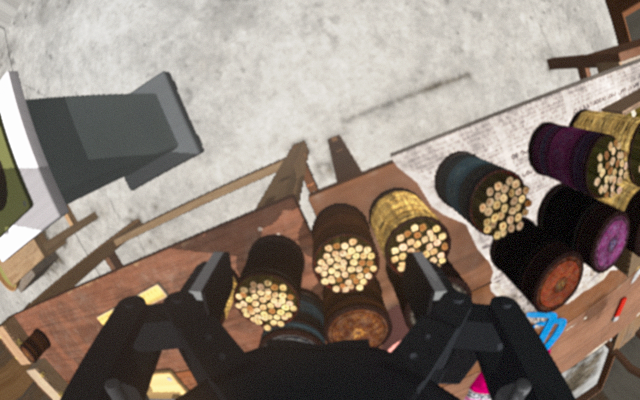

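The scene picture shows the trimmer around (365,280), with the housing at (385,290), the raised plate at (350,235) and the hood bar at (385,257). In the side picture it is around (345,290), with the spool at (270,262), the stamp at (282,299) and the glue pot at (388,237). I'll enlarge these.

```bash
python3 - <<'E'
import cv2
a=cv2.imread('pics/side0.png')[205:360,250:420]; cv2.imwrite('pics/side0z.png',cv2.resize(a,None,fx=3.8,fy=3.8,interpolation=2))
a=cv2.imread('pics/scene0.png')[205:345,290:450]; cv2.imwrite('pics/scene0z.png',cv2.resize(a,None,fx=4,fy=4,interpolation=2))
E
```

```text
(no output)
```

View pics/side0z.png

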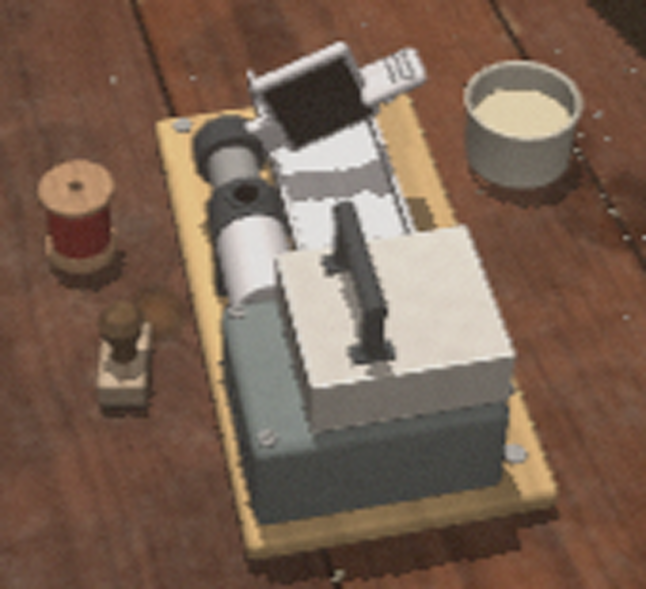

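View pics/scene0z.png

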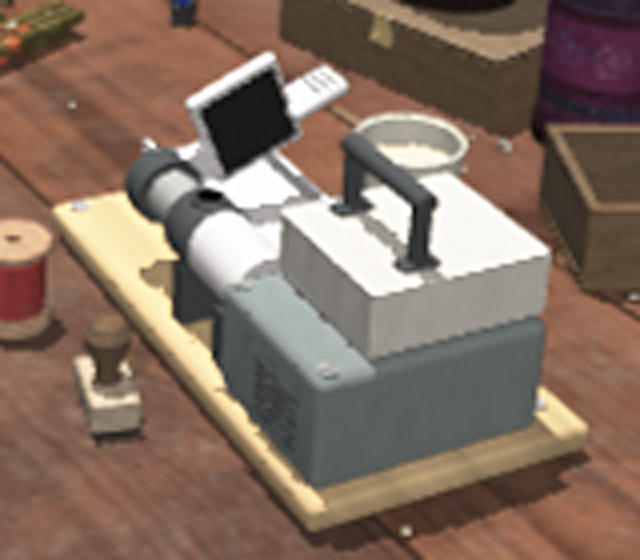

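The side zoom shows the plywood corners at about (158,122), (250,545) and (553,490), and the housing's front top corner at (262,455). The lug is at (400,75), and the hood bar runs from (345,210) to (372,355). In the scene zoom the corners are at (57,206), (312,515) and (586,425).

```bash
cat >> h.py <<'E'
def ray(cal,u,v):
    T=np.array(cal['world_from_camera'])
    d=np.array([(u-cal['cx'])/cal['fx'],(v-cal['cy'])/cal['fy'],1.])
    return T[:3,3],T[:3,:3]@d
def onz(cal,u,v,z):
    o,d=ray(cal,u,v); return o+d*(z-o[2])/d[2]
def dep(cal,D,u,v):
    o,d=ray(cal,u,v); return o+d*D[int(round(v)),int(round(u))]
def two(c1,p1,c2,p2):
    o1,d1=ray(c1,*p1);o2,d2=ray(c2,*p2)
    A=np.stack([d1,-d2],1); s=np.linalg.lstsq(A,o2-o1,rcond=None)[0]
    a=o1+s[0]*d1;b=o2+s[1]*d2; return (a+b)/2,np.linalg.norm(a-b)
E
cat > m1.py <<'E'
from h import *
cs,cc=env.calibration('side'),env.calibration('scene')
S=lambda x,y:(250+x/3.8-.4,205+y/3.8-.4)
C=lambda x,y:(290+x/4-.4,205+y/4-.4)
Ds=np.load('pics/side0.npy');Dc=np.load('pics/scene0.npy')
np.set_printoptions(precision=1,suppress=True)
for n,p in dict(A=(158,122),B=(248,546),C=(553,490)).items(): print('side',n,onz(cs,*S(*p),18))
for n,p in dict(A=(57,206),B=(312,515),C=(586,425)).items(): print('scene',n,onz(cc,*C(*p),18))
for n,a,b in [('bar far',(345,208),(350,143)),('bar near',(374,305),(430,203)),('lug tip',(412,50),(328,67)),('lock hole',(246,195),(208,196)),('hood top right near',(510,352),(545,257)),('hood top left near',(310,385),(372,308)),('hood left far top',(280,258),(283,210)),
 ('plate tl',(252,85),(190,103)),('plate tr',(345,45),(275,57)),('lug screw hous',(268,438),(328,370))]:
    print(n,*two(cs,S(*a),cc,C(*b)), dep(cs,Ds,*S(*a)),dep(cc,Dc,*C(*b)))
for n,a,z in [('spool',(75,265),0),('stamp',(125,400),0),('pot top',(522,95),44)]: print(n,onz(cs,*S(*a),z))
E
python3 m1.py
```

```text
side A [499.4 181.6  18. ]
side B [ 476.2 -102.8   18. ]
side C [ 621.8 -112.7   18. ]
scene A [501.5 176.5  18. ]
scene B [ 475.5 -109.6   18. ]
scene C [ 622.5 -117.1   18. ]
bar far [545.7 -24.9 140.1] 3.0921002213073754 [543.2 -28.9 146.6] [543.1 -30.3 142.2]
bar near [540.4 -87.  142.6] 6.66576845875439 [537.7 -87.4 147.7] [541.3 -90.2 141.6]
lug tip [622.6  99.2 111. ] 4.616383704046967 [621.4 100.9 112.1] [772.3 296.3  -3.8]
lock hole [517.8  48.5  83.8] 2.517211390751035 [516.9  48.4  85.5] [518.8  48.2  82.9]
hood top right near [601.1 -97.2 104. ] 5.0644863083082585 [598.3 -98.6 109.6] [ 598.2 -103.3  106.3]
hood top left near [511.7 -89.  100.6] 7.2534025222566285 [508.4 -91.5 109.2] [510.2 -95.7 102.1]
hood left far top [516.2 -18.3 109.4] 1.4660431864954135 [515.8 -17.8 109.8] [588.7  82.3  39.5]
plate tl [535.2  97.2 110.2] 4.413306992894015 [534.1  99.  111. ] [540.  101.5 105.7]
plate tr [584.5  95.  127. ] 5.422514410524319 [583.5  98.2 127. ] [585.2  92.  126.2]
lug screw hous [490.4 -91.9  76.7] 3.6311808851146843 [489.3 -91.3  78.5] [493.5 -90.4  73.4]
spool [434.4 103.4   0. ]
stamp [441.4   7.4   0. ]
pot top [696.4 119.7  44. ]
```

The trimmer is at about (561,32) with yaw about -0.08. The two cameras differ by about 5 mm in y. I'll close the fingers, move above the trimmer and measure with the wrist camera.

```bash
cat >> h.py <<'E'
from scipy.spatial.transform import Rotation as Ro
def q(yaw,tilt=0):  # tool down, jaws along trimmer y; yaw of trimmer; camera on -x side
    y=np.array([-np.sin(yaw),np.cos(yaw),0]);z=np.array([0,0,-1.]);x=np.cross(y,z)
    R=Ro.from_rotvec(tilt*y)*Ro.from_matrix(np.stack([x,y,z],1))
    a=R.as_quat(); return np.array([a[3],*a[:3]])
def wray(cal,u,v):
    T=np.array(cal['world_from_camera']); x,y=(u-cal['cx'])/cal['fx'],(v-cal['cy'])/cal['fy']
    r=np.hypot(x,y); d=np.array([np.sin(r)*x/r,np.sin(r)*y/r,np.cos(r)]); return T[:3,3],T[:3,:3]@d
def wonz(cal,u,v,z):
    o,d=wray(cal,u,v); return o+d*(z-o[2])/d[2]
def st():
    print('t %.2f'%env.get_clock(),'tcp',np.round(env.get_tcp_pos(),1),'F',np.round(env.get_ft_force(),1))
E
python3 - <<'E'
from h import *
import json
env.move_to([500,40,280],q(-.08)); env.grasp(); st(); print(env.get_joints(),env.get_grip_width())
c=env.calibration('wrist'); json.dump({k:np.array(v).tolist() for k,v in c.items()},open('pics/w1.json','w'))
p,d=save('wrist','w1')
E
```

```text
t 3.12 tcp [500.  40. 280.] F [-0.3 -0.6 -0.2]
[-2.72700790e-02 -2.45856322e-01  1.88435453e+00  2.63853718e-06
  1.50307141e+00 -1.51799957e+00] -0.05286878228742914
```

View pics/w1.png

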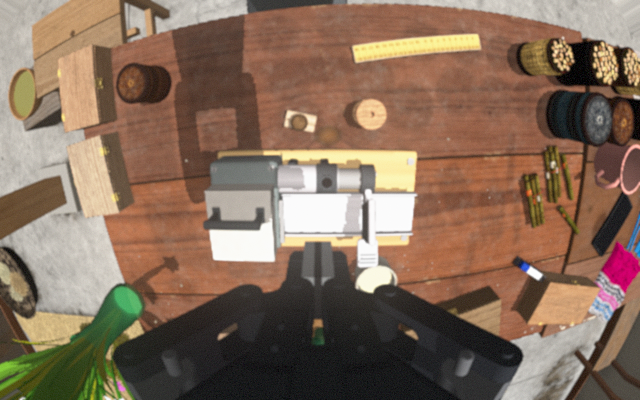

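The wrist picture shows the trimmer from above. The base runs from (215,152) to (417,245), the hood bar is at (235,218), the lock hole at (326,180), the plate at (369,215) and the lug at (368,255). I'll zoom in.

```bash
python3 - <<'E'
import cv2
a=cv2.imread('pics/w1.png')[140:290,200:430]; cv2.imwrite('pics/w1z.png',cv2.resize(a,None,fx=3.4,fy=3.4,interpolation=2))
E
```

```text
(no output)
```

View pics/w1z.png

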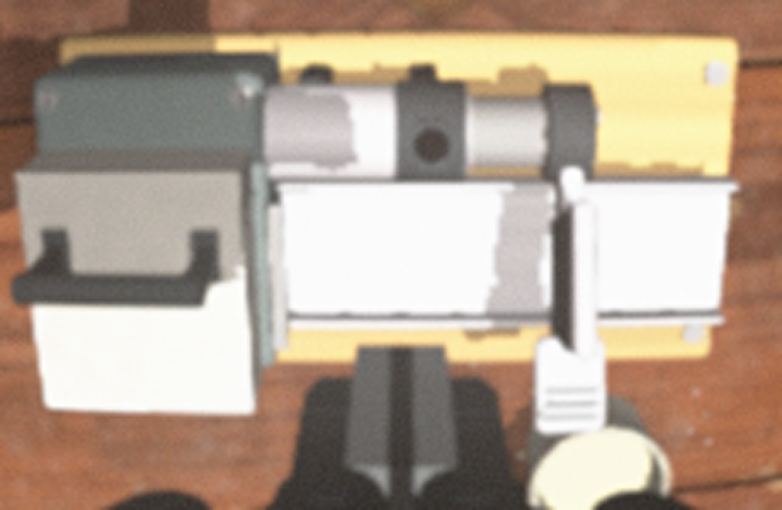

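The zoom shows the lock hole at (431,145), the bar from (18,287) to (208,290), the lug corners at (537,345), (605,342), (540,432) and (603,428), the plate's far edge at (585,200–350), and the base corners at (738,40), (62,40) and (710,355).

```bash
cat > m2.py <<'E'
from h import *
import json
np.set_printoptions(precision=1,suppress=True)
c=json.load(open('pics/w1.json')); D=np.load('pics/w1.npy')
W=lambda x,y:(200+x/3.4-.35,140+y/3.4-.35)
def wdep(u,v):
    o,d=wray(c,u,v); zc=d@np.array(c['world_from_camera'])[:3,2]; return o+d*D[int(round(v)),int(round(u))]/zc
for n,p,z in [('baseA',(738,40),18),('baseB',(62,40),18),('baseD',(710,355),18),('hole',(431,145),84),('collar end',(467,130),80),('collar start',(398,130),80),('barL',(20,287),142),('barR',(208,290),142),('barmid',(114,288),142),('hoodFL',(17,173),110),('hoodFR',(242,172),110),('hoodBL',(45,408),110),('hoodBR',(253,412),110),('lug',(571,387),105),('lugtip',(571,430),111),('lugroot',(571,345),97),('plate top',(585,270),120),('plate face',(566,250),105)]:
    print(n,wonz(c,*W(*p),z),wdep(*W(*p)))
E
python3 m2.py
```

```text
baseA [500.1 183.8  18. ] [503.3 189.4   0.4]
baseB [ 477.2 -101.8   18. ] [ 477.7 -103.2   14.1]
baseD [646.6 173.   18. ] [655.3 177.9   1.5]
hole [518.9  49.7  84. ] [518.7  49.7  84.6]
collar end [515.4  63.   80. ] [514.6  62.8  83.4]
collar start [513.5  38.4  80. ] [512.6  38.4  83.6]
barL [539.8 -87.5 142. ] [538.1 -85.6 146.3]
barR [544.9 -24.2 142. ] [557.6 -31.6 110.2]
barmid [542.1 -55.  142. ] [422.9  46.7 445.6]
hoodFL [509.8 -94.1 110. ] [509.9 -94.3 109.6]
hoodFR [516.2 -14.1 110. ] [518.  -15.3 103.3]
hoodBL [ 601.8 -102.7  110. ] [ 660.4 -151.5    0.3]
hoodBR [607.  -22.3 110. ] [606.3 -22.1 111.3]
lug [608.8  94.5 105. ] [608.8  94.5 104.9]
lugtip [623.6  93.5 111. ] [624.2  93.6 110.1]
lugroot [595.5  95.9  97. ] [581.9  92.  124.5]
plate top [556.5  98.  120. ] [557.   98.1 119. ]
plate face [554.6  93.8 105. ] [552.4  93.  110.8]
```

The wrist view agrees with the sizes given: the hood centre is at local (4,-104) and the bar at local x -12. The base isn't centred on the origin, which sits at about (562.7,46) with yaw -0.08. The plate's angle is about 0.36 rad and its near face is at local y about 47. I'll push the plate outward by feel.

```bash
cat >> h.py <<'E'
YAW=-.08; O=np.array([562.7,46.,0]); XA=np.array([np.cos(YAW),np.sin(YAW),0]); YA=np.array([-np.sin(YAW),np.cos(YAW),0])
def w(x,y,z): return list(O+x*XA+y*YA+[0,0,z])
def loc(p): d=np.array(p)-O; return np.round([d@XA,d@YA,d[2]],1)
def sl(m=''): print(m,'t %.2f'%env.get_clock(),'loc',loc(env.get_tcp_pos()),'F',np.round(env.get_ft_force(),1))
E
python3 - <<'E'
from h import *
env.move_l(w(-5,24,160),q(YAW),rate=200)
env.move_l(w(-5,24,74),rate=120,f_stop=8); sl('down')
r=env.move_l(w(-5,64,74),rate=50,f_stop=12); sl(('p1',r))
if not r:
    r=env.move_l(w(-5,104,74),rate=15,f_stop=10); sl(('p2',r))
E
```

```text
down t 4.87 loc [-4.2 24.1 75.1] F [-0.1  0.2 -0.4]
('p1', False) t 5.82 loc [-4.5 64.2 74.6] F [ 0.5 -3.7  2. ]
('p2', True) t 6.90 loc [-4.5 72.1 74.1] F [ 0.6 -3.2  3.2]
```

```bash
python3 - <<'E'
from h import *
r=env.move_l(w(-5,104,74),rate=10,f_stop=12); sl(('p3',r))
c=env.calibration('wrist'); save('wrist','w2'); save('side','s2')
a=cv2.imread('pics/w2.png')[100:330,190:500]; cv2.imwrite('pics/w2z.png',cv2.resize(a,None,fx=2.5,fy=2.5,interpolation=2))
a=cv2.imread('pics/s2.png')[160:360,240:440]; cv2.imwrite('pics/s2z.png',cv2.resize(a,None,fx=3,fy=3,interpolation=2))
E
```

```text
('p3', True) t 7.88 loc [-4.3 71.7 73.9] F [ 0.9 -4.3  1.5]
```

View pics/w2z.png

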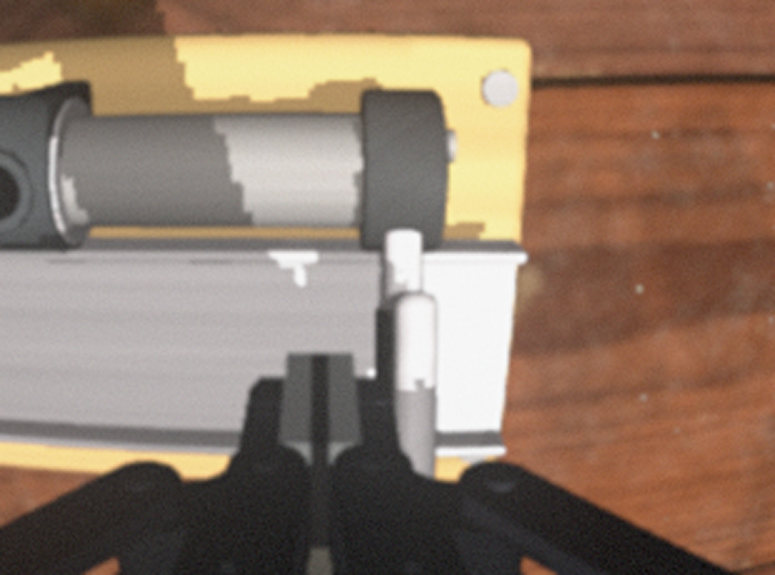

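View pics/s2z.png

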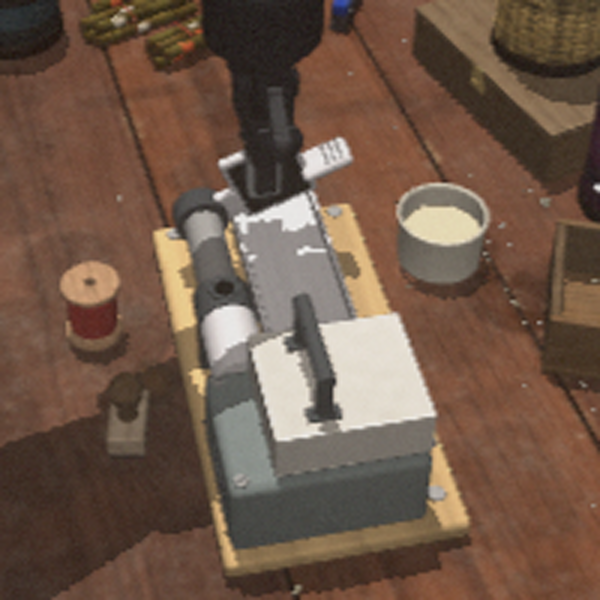

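The stop is firm: the second press didn't move it. The pictures show the ring out at the base end (w2z (405,165)), with the plate still raised and the fingers behind it. Next I'll measure the travel and where the lug is now.

```bash
python3 - <<'E'
from h import *
import json
c=env.calibration('wrist'); W=lambda x,y:(190+x/2.5-.35,100+y/2.5-.35)
c1=json.load(open('pics/w1.json')); W1=lambda x,y:(200+x/3.4-.35,140+y/3.4-.35)
for n,a,b,z in [('ring out end',(595,125),(447,150),75),('ring in end',(547,100),(362,120),78),('hole',(431,145),(4,192),84),('plate far',(598,250),(437,340),118)]:
    A,B=wonz(c1,*W1(*a),z),wonz(c,*W(*b),z); print(n,loc(A),loc(B))
print('lug1',loc(wonz(c1,*W1(571,387),105)))
cs=env.calibration('side'); S=lambda x,y:(240+x/3-.3,160+y/3-.3)
print('lug side',loc(onz(cs,*S(330,153),105)))
D=np.load('pics/s2.npy'); print(loc(dep(cs,D,*S(330,153))))
E
```

```text
ring out end [-49.4  60.5  75. ] [-51.2  99.8  75. ]
ring in end [-59.2  41.9  78. ] [-57.9  81.1  78. ]
hole [-43.9   0.2  84. ] [-44.    2.8  84. ]
plate far [-16.7  55.7 118. ] [-26.   93.1 118. ]
lug1 [ 42.  52. 105.]
lug side [ 45.2  91.6 105. ]
[ 43.9  86.7 109.4]
```

The travel is about 39 mm, within the 35–61 given, and the lug is now at local (45,90,105). Next I'll press it down along its arc, feeling for the lock.

```bash
python3 - <<'E'
from h import *
env.move_l(w(-5,62,80),rate=80)
env.move_l(w(-5,62,140),rate=200)
env.move_l(w(45,90,140),rate=200)
r=env.move_l(w(46,90,112),rate=100,f_stop=5); sl(('a',r))
for a in [.36,.30,.24,.18,.12,.06,.03,0,-.03,-.05]:
    r=env.move_l(w(-45+100*np.cos(a)-6*np.sin(a),90,64+100*np.sin(a)+6*np.cos(a)),rate=40 if a>.1 else 15,f_stop=9)
    sl((a,r))
    if r: break
save('side','s3'); save('scene','c3')
a=cv2.imread('pics/s3.png')[160:360,240:440]; b=cv2.imread('pics/c3.png')[170:345,280:455]
cv2.imwrite('pics/c3z.png',np.hstack([cv2.resize(a,(400,400),interpolation=2),cv2.resize(b,(400,400),interpolation=2)]))
E
```

```text
('a', False) t 9.58 loc [ 44.9  89.6 110.8] F [-0.4  0.1  0.1]
(0.36, False) t 9.92 loc [ 46.4  90.  104.8] F [ 0.8  0.2 -0.4]
(0.3, False) t 10.22 loc [48.6 89.9 98.8] F [-0.1 -0.2  0.8]
(0.24, False) t 10.52 loc [50.5 89.9 93. ] F [-0.1  0.3  0.7]
(0.18, False) t 10.82 loc [52.2 89.9 87.5] F [0.4 0.  0.4]
(0.12, False) t 11.12 loc [53.4 90.  81.5] F [0.1 0.4 0.8]
(0.06, False) t 11.67 loc [54.2 90.  75.6] F [-0.7  0.1 -0.2]
(0.03, False) t 12.02 loc [54.7 90.  72.8] F [-0.3  1.3 -0.3]
(0, False) t 12.37 loc [54.9 90.  69.8] F [0.7 0.6 0.8]
(-0.03, False) t 12.72 loc [55.  90.  66.7] F [-0.1  0.4  0.1]
(-0.05, False) t 13.00 loc [55.1 90.  64.9] F [-0.5  0.2 -0.3]
```

View pics/c3z.png

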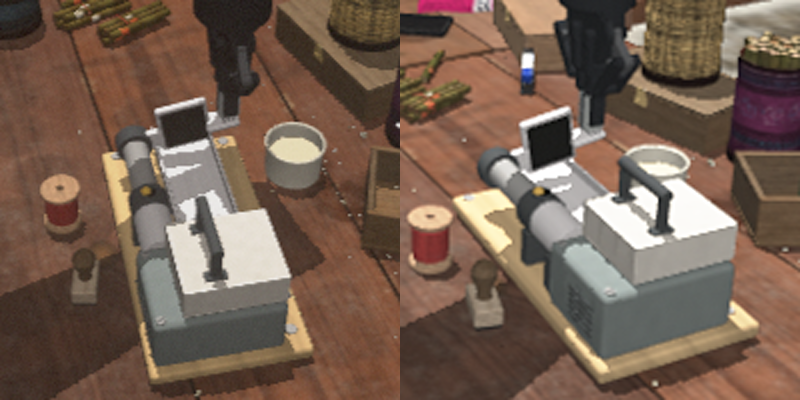

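The brass button is visible in the lock hole in both views (side half (146,190), scene half (540,192)), but I felt almost no force. I'll check closely that the plate is level and where the finger is.

```bash
python3 - <<'E'
from h import *
import json
sl()
c=env.calibration('wrist'); json.dump({k:np.array(v).tolist() for k,v in c.items()},open('pics/w3.json','w'))
save('wrist','w3')
a=cv2.imread('pics/s3.png')[195:265,285:375]; b=cv2.imread('pics/c3.png')[210:270,310:390]
cv2.imwrite('pics/c3zz.png',np.hstack([cv2.resize(a,(400,400*70//90),interpolation=2),cv2.resize(b,(400,311),interpolation=2)]))
a=cv2.imread('pics/w3.png')[100:330,190:500]; cv2.imwrite('pics/w3z.png',cv2.resize(a,None,fx=2.5,fy=2.5,interpolation=2))
E
```

```text
t 13.10 loc [55.1 90.  64.9] F [1.  0.1 0.7]
```

View pics/c3zz.png

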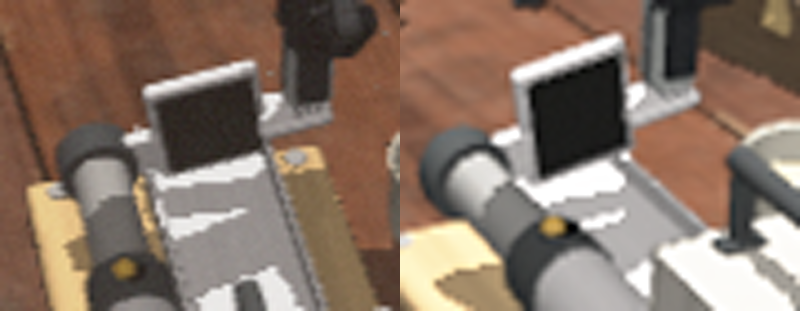

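View pics/w3z.png

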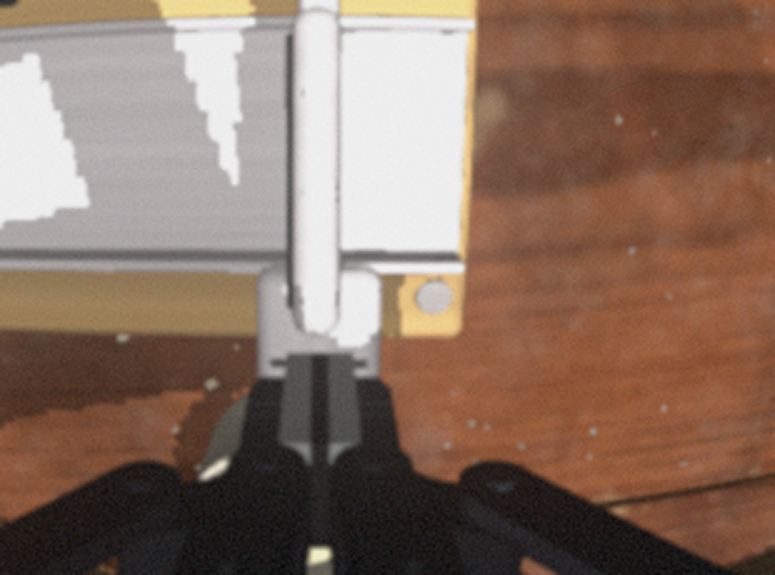

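The finger rests on the lug (w3z (320,360)) and the plate is straight and near level. The button shows brass, so the lock seems to have a little play. I'll lift off, go to the front of the hood bar and check the button's height on the way.

```bash
python3 - <<'E'
from h import *
import json
np.set_printoptions(precision=1,suppress=True)
env.move_l(w(55,90,150),rate=200)
env.move_l(w(0,0,190),rate=250); env.wait(.2)
c=env.calibration('wrist'); json.dump({k:np.array(v).tolist() for k,v in c.items()},open('pics/w4.json','w'))
p,D=save('wrist','w4'); ps,_=save('side','s4'); pc,_=save('scene','c4')
cv2.imwrite('pics/w4z.png',cv2.resize(cv2.imread('pics/w4.png')[80:300,190:490],None,fx=2.6,fy=2.6,interpolation=2))
def brass(p,box):
    y0,y1,x0,x1=box; h=cv2.cvtColor(p,cv2.COLOR_RGB2HSV)[y0:y1,x0:x1]
    m=cv2.inRange(h,(14,110,50),(30,255,255)); n,l,s,ce=cv2.connectedComponentsWithStats(m)
    return [(s[i,4],ce[i]+[x0,y0]) for i in range(1,n) if s[i,4]>5]
cs,cc=env.calibration('side'),env.calibration('scene')
bs=brass(ps,(245,272,300,320)); bc=brass(pc,(243,262,330,355)); bw=brass(p,(120,200,280,360)); print(bs,bc,bw)
a=max(bs)[1] if 0 else bs[0][1]; b=bc[0][1]
print(two(cs,a,cc,b),loc(two(cs,a,cc,b)[0]))
for s,u in bw:
    o,d=wray(c,*u); zc=d@np.array(c['world_from_camera'])[:3,2]; print(loc(o+d*D[int(u[1]),int(u[0])]/zc))
E
```

```text
[(np.int32(22), array([312.7, 254.9]))] [(np.int32(14), array([340.1, 253.1]))] [(np.int32(105), array([319.2, 137.4]))]
(array([515.4,  50.7,  84.8]), np.float64(3.25503166279432)) [-47.5   0.9  84.8]
[-47.6   1.3  89.8]
```

View pics/w4z.png

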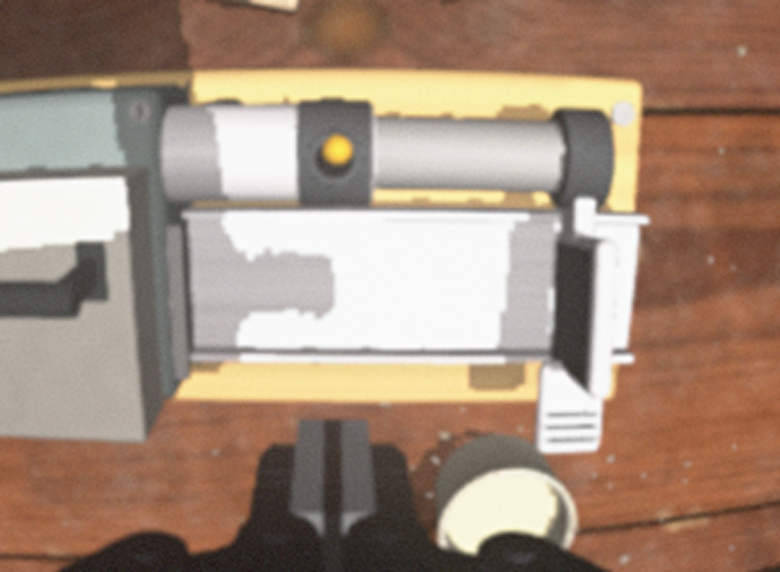

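The button's top reads 89.8 mm by depth, about 5 mm proud of the collar, so it has clicked out. The picture shows it brass at (337,150), with the plate standing upright across the trough at (580,310). Now the hood.

```bash
python3 - <<'E'
from h import *
env.move_l(w(-42,-103,175),rate=250)
env.move_l(w(-42,-103,131),rate=120,f_stop=8); sl('front')
r89=np.hypot(62,64); a0=np.arctan2(64,-62)
for th in [0,.15,.3,.5,.7,.9,1.05,1.2,1.35]:
    bx,bz=50+r89*np.cos(a0-th),78+r89*np.sin(a0-th)
    r=env.move_l(w(bx-14.5,-103,bz-10),rate=60,f_stop=15); sl((th,r))
    if r: break
save('side','s5'); save('scene','c5')
a=cv2.imread('pics/s5.png')[160:360,240:440]; b=cv2.imread('pics/c5.png')[170:345,280:455]
cv2.imwrite('pics/c5z.png',np.hstack([cv2.resize(a,(400,400),interpolation=2),cv2.resize(b,(400,400),interpolation=2)]))
E
```

```text
front t 15.79 loc [ -41.8 -102.4  131. ] F [0.4 0.2 1. ]
(0, False) t 16.20 loc [ -25.8 -103.1  132.5] F [ 0.2  0.3 -0.4]
(0.15, False) t 16.57 loc [ -15.7 -103.1  141.1] F [0.7 0.4 0.1]
(0.3, False) t 16.95 loc [  -4.3 -103.   147.8] F [-0.5 -0.2  0.6]
(0.5, False) t 17.40 loc [  12.1 -103.   154. ] F [-0.2 -0.1 -0.7]
(0.7, False) t 17.85 loc [  29.6 -103.   156.9] F [-0.5 -0.2 -0.7]
(0.9, False) t 18.30 loc [  47.3 -103.   156.2] F [-0.3  0.5 -0. ]
(1.05, False) t 18.68 loc [  60.3 -103.   153.4] F [-0.7  0.4 -0.1]
(1.2, False) t 19.05 loc [  72.8 -103.   148.6] F [ 0.  -0.5 -0.4]
(1.35, False) t 19.43 loc [  84.4 -103.   142. ] F [0.1 0.8 0.8]
```

View pics/c5z.png

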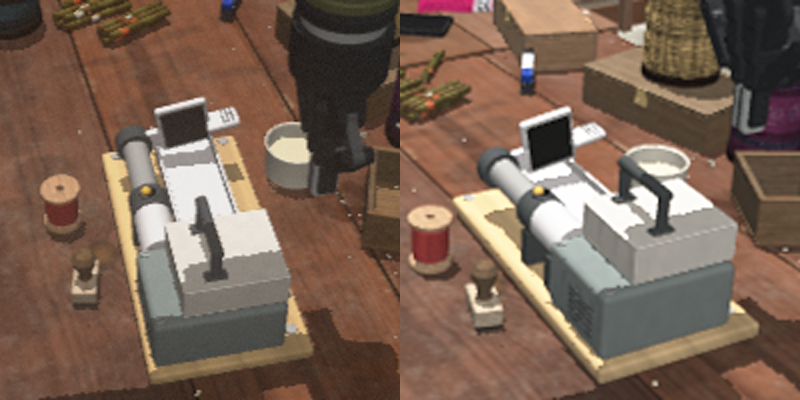

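The hood is still shut (side half (228,250)): the fingers slid up over the bar. I'll redo it with the tips deeper under the bar and further forward, looking midway.

```bash
cat > hood.py <<'E'
from h import *
r89=np.hypot(62,64); a0=np.arctan2(64,-62)
def bar(th): return 50+r89*np.cos(a0-th),78+r89*np.sin(a0-th)
def pic(n):
    save('side','s'+n); save('scene','c'+n)
    a=cv2.imread(f'pics/s{n}.png')[160:360,240:440]; b=cv2.imread(f'pics/c{n}.png')[170:345,280:455]
    cv2.imwrite(f'pics/c{n}z.png',np.hstack([cv2.resize(a,(400,400),interpolation=2),cv2.resize(b,(400,400),interpolation=2)]))
E
python3 - <<'E'
from hood import *
env.move_l(w(84,-103,180),rate=200)
env.move_l(w(-42,-103,180),rate=250)
env.move_l(w(-42,-103,124),rate=150,f_stop=8); sl('front')
for th,d in [(0,18),(.15,17),(.3,16)]:
    bx,bz=bar(th)
    r=env.move_l(w(bx-12,-103,bz-d),rate=60,f_stop=15); sl((th,r))
    if r: break
pic('6')
E
```

```text
front t 21.03 loc [ -41.4 -103.   123.9] F [-0.1 -0.4  0.5]
(0, False) t 21.48 loc [ -23.4 -103.   124.4] F [-0.2  0.9 -0.4]
(0.15, False) t 21.87 loc [ -13.2 -103.1  134.2] F [ 0.2  0.3 -0.5]
(0.3, False) t 22.25 loc [  -1.8 -103.1  141.9] F [-0.  -0.2 -0.6]
```

View pics/c6z.png

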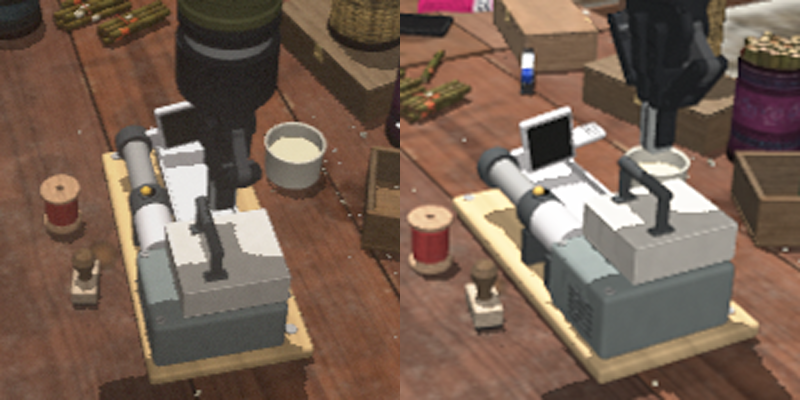

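```bash
python3 - <<'E'
from hood import *
np.set_printoptions(precision=1,suppress=True)
p=env.get_tcp_pos(); print(p,env.get_eef_rot(),q(YAW),env.get_clock())
def proj(c,P):
    T=np.linalg.inv(np.array(c['world_from_camera'])); x=T[:3,:3]@P+T[:3,3]; return c['cx']+c['fx']*x[0]/x[2],c['cy']+c['fy']*x[1]/x[2]
cs,cc=env.calibration('side'),env.calibration('scene')
print(proj(cs,p),proj(cc,p)); print(proj(cs,np.array(w(-12,-103,142))))
a=cv2.imread('pics/s6.png')[200:360,280:440]; b=cv2.imread('pics/c6.png')[170:330,300:460]
for im,c,o in ((a,cs,(280,200)),(b,cc,(300,170))):
    u=proj(c,p); cv2.circle(im,(int(u[0]-o[0]),int(u[1]-o[1])),2,(0,0,255),-1)
cv2.imwrite('pics/c6p.png',np.hstack([cv2.resize(a,(400,400),interpolation=2),cv2.resize(b,(400,400),interpolation=2)]))
D=np.load('pics/s6.npy')
E
```

```text
[552.  -56.5 141.3] [-0.  0.  1. -0.] [0. 0. 1. 0.] 22.35
(np.float64(350.2822967586731), np.float64(271.9429572309033)) (np.float64(389.9229075648749), np.float64(245.76434607844368))
(np.float64(344.74943711733937), np.float64(272.5112237223943))
```

View pics/c6p.png

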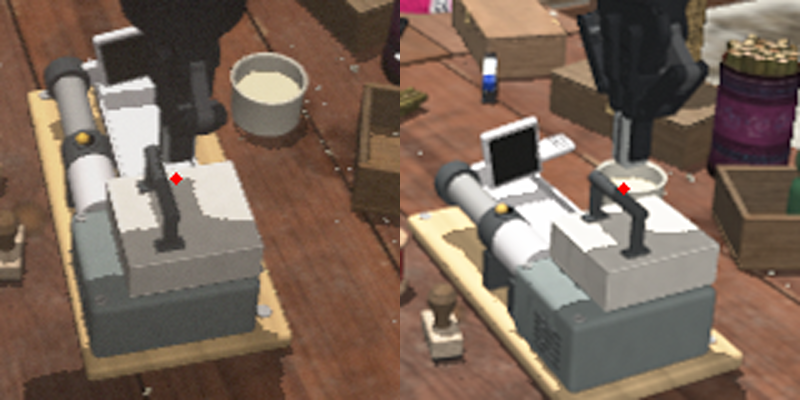

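The projected TCP (the red dot) lies roughly 15 mm below the visible fingertips. I'll measure the real tip.

```bash
python3 - <<'E'
from hood import *
np.set_printoptions(precision=1,suppress=True)
cs,cc=env.calibration('side'),env.calibration('scene')
D=np.load('pics/s6.npy');E=np.load('pics/c6.npy')
for v in range(252,274,3): print('side',v,[loc(dep(cs,D,u,v)).tolist() for u in (349,352,355)])
for v in range(220,246,3): print('scene',v,[loc(dep(cc,E,u,v)).tolist() for u in (389,393,397)])
a=cv2.imread('pics/s6.png')[230:290,320:380]; b=cv2.imread('pics/c6.png')[200:260,360:420]
cv2.imwrite('pics/c6q.png',np.hstack([cv2.resize(a,(400,400),interpolation=2),cv2.resize(b,(400,400),interpolation=2)]))
E
```

```text
side 252 [[-15.6, -137.1, 225.6], [-16.0, -154.9, 243.4], [-11.4, -154.7, 242.3]]
side 255 [[-14.8, -135.0, 216.8], [-4.0, -113.7, 193.1], [0.5, -115.3, 193.7]]
side 258 [[-9.2, -115.5, 189.1], [-3.5, -112.8, 185.2], [1.0, -114.7, 186.2]]
side 261 [[-9.0, -115.3, 182.0], [-3.5, -113.8, 179.2], [1.1, -115.2, 179.8]]
side 264 [[-8.2, -113.6, 173.0], [-1.7, -108.2, 166.0], [36.3, 2.0, 42.5]]
side 267 [[22.6, -3.6, 42.7], [10.5, -67.1, 112.6], [16.2, -66.4, 110.7]]
side 270 [[4.0, -71.3, 110.7], [9.6, -71.1, 109.3], [14.8, -72.0, 109.2]]
side 273 [[3.0, -75.7, 107.9], [7.7, -78.6, 110.0], [12.7, -80.3, 110.7]]
scene 220 [[-10.3, -105.2, 193.6], [-7.6, -113.1, 196.5], [-1.5, -115.9, 196.6]]
scene 223 [[-10.9, -106.8, 188.8], [-6.2, -111.8, 190.1], [0.3, -114.2, 189.9]]
scene 226 [[-11.0, -107.7, 183.5], [-7.2, -113.9, 185.5], [1.6, -113.2, 183.6]]
scene 229 [[-11.4, -108.9, 178.4], [-6.9, -114.3, 180.0], [2.6, -112.6, 177.4]]
scene 232 [[-11.2, -109.5, 172.9], [-6.6, -114.6, 174.4], [0.4, -116.3, 173.8]]
scene 235 [[-11.0, -109.8, 167.3], [-2.4, -109.4, 165.4], [6.2, -109.1, 163.6]]
scene 238 [[141.4, 108.8, 28.4], [149.1, 103.5, 29.3], [155.4, 96.3, 31.5]]
scene 241 [[138.9, 104.1, 23.1], [149.2, 102.5, 21.8], [154.9, 94.4, 24.5]]
scene 244 [[130.5, 91.1, 23.1], [140.1, 88.7, 22.4], [149.5, 86.0, 21.7]]
```

View pics/c6q.png

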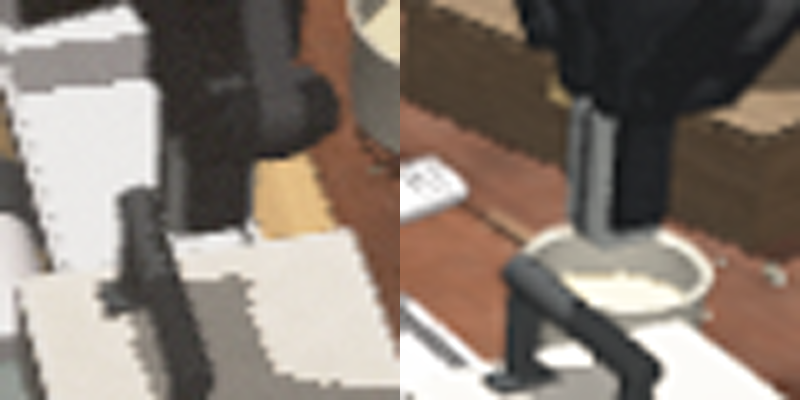

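The depth puts the tips at z about 163, yet the TCP reads 141. I'll compare with the earlier pictures (s3: lug press, TCP 65; s2: TCP 74) and take a fresh one now.

```bash
python3 - <<'E'
from hood import *
sl(); print(env.get_joints(),env.get_grip_width())
pic('7')
cs,cc=env.calibration('side'),env.calibration('scene')
def proj(c,P):
    T=np.linalg.inv(np.array(c['world_from_camera'])); x=T[:3,:3]@P+T[:3,3]; return c['cx']+c['fx']*x[0]/x[2],c['cy']+c['fy']*x[1]/x[2]
for n,P in (('2',w(-4.3,71.7,73.9)),('3',w(55.1,90,64.9)),('4',w(0,0,190)),('5',w(84.4,-103,142)),('7',w(-1.8,-103,141.9))):
    try: D=np.load(f'pics/c{n}.npy')
    except Exception: continue
    u,v=proj(cc,np.array(P)); print(n,(u,v))
    for dv in range(-20,4,2):
        print('   ',dv,loc(dep(cc,D,u,v+dv)))
E
```

```text
t 22.35 loc [  -2.4 -103.   141.3] F [-0.1  0.1 -0.1]
[-0.190857   -0.03354566  1.92921735 -0.01523487  1.24459502 -1.67848431] -0.24638709071631942
3 (np.float64(362.0789733027291), np.float64(233.85187989727592))
    -20 [ 49.   84.5 117.2]
    -18 [ 49.4  84.8 112.2]
    -16 [ 47.   80.3 109.8]
    -14 [ 49.   83.2 103.4]
    -12 [50.1 84.5 97.8]
    -10 [50.  83.9 93.2]
    -8 [52.3 87.3 86.4]
    -6 [50.7 84.  83.3]
    -4 [47.7 78.6 81.4]
    -2 [47.3 77.4 77.1]
    0 [125.4 207.2  -2.6]
    2 [118.9 195.8  -1.8]
4 (np.float64(363.48561575912134), np.float64(199.66369368518193))
    -20 [ -6.9  -7.6 234. ]
    -18 [ -5.3  -5.3 229.1]
    -16 [ -3.8  -3.1 224.2]
    -14 [ -5.4  -6.2 221.5]
    -12 [ -5.2  -6.3 217.5]
    -10 [ -5.3  -6.8 213.7]
    -8 [244.5 411.2  23.7]
    -6 [244.8 411.   17.2]
    -4 [249.9 418.8   7. ]
    -2 [187.4 313.7  49. ]
    0 [185.3 309.6  44.8]
    2 [185.4 309.1  38.9]
5 (np.float64(429.9876358297434), np.float64(236.66997092469447))
    -20 [  75.3 -107.3  185.7]
    -18 [  75.8 -107.4  181.8]
    -16 [  76.  -107.8  177.9]
    -14 [  75.6 -108.8  174.5]
    -12 [  76.3 -108.7  170.4]
    -10 [  76.8 -108.8  166.3]
    -8 [252.9  98.8  36.5]
    -6 [252.7  97.7  31.5]
    -4 [254.7  99.2  25. ]
    -2 [253.8  97.3  20.5]
    0 [210.1  45.   48.1]
    2 [206.7  40.1  45.9]
7 (np.float64(390.26122064644255), np.float64(245.40121848198433))
    -20 [ -10.  -109.8  185.4]
    -18 [  -9.3 -109.2  181.2]
    -16 [  -9.9 -110.7  178.2]
    -14 [  -8.6 -109.2  173.5]
    -12 [  -8.6 -109.8  169.9]
    -10 [  -8.7 -110.4  166.3]
    -8 [  -9.2 -111.5  163.1]
    -6 [143.  105.4  25.9]
    -4 [142.1 103.4  21.7]
    -2 [136.6  94.9  21.6]
    0 [130.5  85.6  22.1]
    2 [  -8.6 -113.1  144.3]
```

View pics/c7z.png

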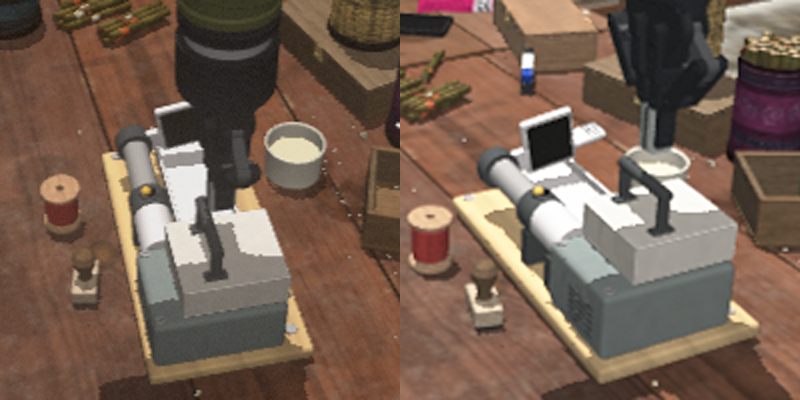

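In every picture the physical tips sit roughly 20 mm above the reported TCP. So the lug was pressed less deep than I thought. I'll check the lug height now from w4 and s7.

```bash
python3 - <<'E'
from hood import *
import json
c=json.load(open('pics/w4.json')); D=np.load('pics/w4.npy'); W=lambda x,y:(190+x/2.6-.35,80+y/2.6-.35)
def wdep(u,v):
    o,d=wray(c,u,v); zc=d@np.array(c['world_from_camera'])[:3,2]; return loc(o+d*D[int(round(v)),int(round(u))]/zc)
for n,p in dict(lug=(570,420),lug2=(555,385),lug3=(590,400),lugtip=(570,440),hole_collar=(320,150),ring=(585,150),platetop=(607,300),ptop2=(603,260),ptop3=(608,370),brass=(337,150),hood=(60,380),base=(400,90)).items(): print(n,wdep(*W(*p)))
cs,cc=env.calibration('side'),env.calibration('scene')
S=lambda x,y:(240+x/2-.3,160+y/2-.3)
Ds=np.load('pics/s7.npy');Dc=np.load('pics/c7.npy')
C=lambda x,y:(280+(x-400)*175/400,170+y*175/400)
for x,y in ((588,130),(600,126),(580,135)): print('scene lug',loc(dep(cc,Dc,*C(x,y))))
D4=np.load('pics/s4.npy')
# side zoom of s4, s7
a=cv2.imread('pics/s4.png')[195:265,290:370]; b=cv2.imread('pics/c7.png')[205:265,315:385]
cv2.imwrite('pics/z7.png',np.hstack([cv2.resize(a,(400,350),interpolation=2),cv2.resize(b,(400,350),interpolation=2)]))
E
```

```text
lug [52.4 90.3 84.7]
lug2 [37.9 82.8 84.5]
lug3 [44.6 97.7 83.6]
lugtip [59.4 90.4 87.7]
hole_collar [-47.   -4.5  84. ]
ring [-49.2  87.   83.6]
platetop [ -2.9  90.6 109.5]
ptop2 [-15.8  88.7 107.1]
ptop3 [ 20.5  92.6 113. ]
brass [-47.7   1.3  89.8]
hood [ 26.9 -93.2 110.5]
base [-65.2  26.6  18.2]
scene lug [53.7 88.5 83.1]
scene lug [163.6 245.2  -1.4]
scene lug [43.2 85.5 81.1]
```

View pics/z7.png

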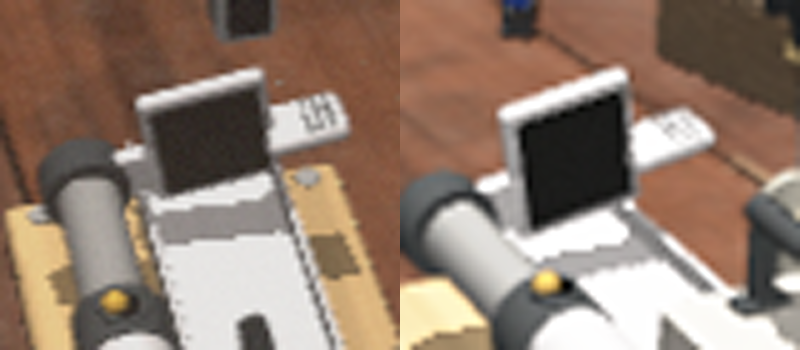

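The lug top reads 84.7 mm (level would be 70) and the plate's top edge slopes 0.15 rad, so the plate is still about 0.14 rad high. The brass sits off-centre in the hole, so I don't trust that it has clicked. The hood hasn't been touched yet. I'll go back and press the lug on down by feel, taking the tips as 20 mm behind the reported TCP.

```bash
python3 - <<'E'
from hood import *
env.move_l(w(-2,-103,175),rate=200)
env.move_l(w(54,90,120),rate=250)
env.move_l(w(54,90,74),rate=120,f_stop=6); sl('over')
for a in [.18,.15,.12,.09,.06,.04,.02,0,-.02,-.04,-.06]:
    r=env.move_l(w(-45+100*np.cos(a)-6*np.sin(a),90,44+100*np.sin(a)+6*np.cos(a)),rate=20 if a>.1 else 10,f_stop=8)
    sl((a,r))
    if r: break
pic('8')
E
```

```text
over t 24.28 loc [54.  89.5 74. ] F [-0.3  0.   1. ]
(0.18, False) t 24.76 loc [52.3 90.1 67.8] F [ 0.2  0.6 -0.2]
(0.15, False) t 25.06 loc [52.9 90.  64.6] F [0.8 0.1 0.5]
(0.12, False) t 25.36 loc [53.6 90.  61.8] F [-0.4  0.1 -0.9]
(0.09, False) t 25.81 loc [54.  90.  58.8] F [0.4 0.2 0.3]
(0.06, False) t 26.26 loc [54.4 90.  55.8] F [-0.1 -0.1  0.4]
(0.04, False) t 26.61 loc [54.7 90.  53.9] F [ 0.2 -0.4  0.9]
(0.02, False) t 26.96 loc [54.8 90.  51.9] F [ 0.7 -1.3  0.6]
(0, False) t 27.31 loc [54.9 90.  49.9] F [0.2 0.5 0.1]
(-0.02, False) t 27.66 loc [55.  90.  47.9] F [-0.2 -0.1  0.2]
(-0.04, False) t 28.01 loc [55.1 90.  45.9] F [ 0.8 -0.   0. ]
(-0.06, False) t 28.36 loc [55.2 90.  43.9] F [-0.1 -0.6  0.4]
```

View pics/c8z.png

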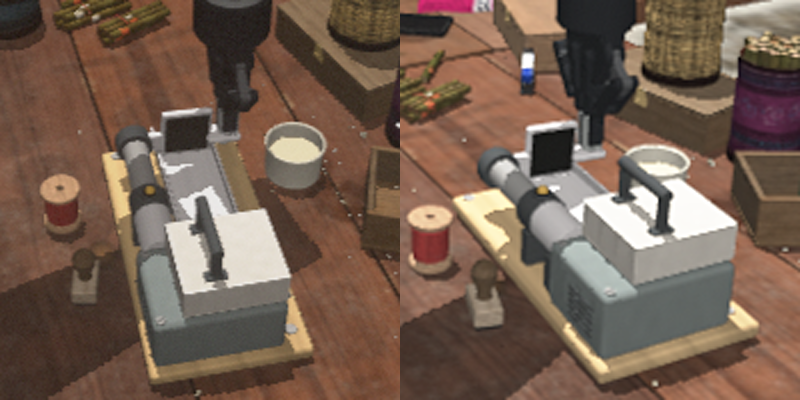

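```bash
cat >> hood.py <<'E'
import json
def wlook(n,box=(80,300,190,490),f=2.6):
    c=env.calibration('wrist'); json.dump({k:np.array(v).tolist() for k,v in c.items()},open(f'pics/w{n}.json','w'))
    p,D=save('wrist','w'+n); a=cv2.imread(f'pics/w{n}.png')[box[0]:box[1],box[2]:box[3]]
    cv2.imwrite(f'pics/w{n}z.png',cv2.resize(a,None,fx=f,fy=f,interpolation=2)); return c,p,D
def wdep(c,D,u,v):
    o,d=wray(c,u,v); zc=d@np.array(c['world_from_camera'])[:3,2]; return loc(o+d*D[int(round(v)),int(round(u))]/zc)
E
python3 - <<'E'
from hood import *
a=cv2.imread('pics/s8.png')[200:265,290:370]; b=cv2.imread('pics/c8.png')[205:265,315:385]
cv2.imwrite('pics/z8.png',np.hstack([cv2.resize(a,(400,350),interpolation=2),cv2.resize(b,(400,350),interpolation=2)]))
wlook('8')
sl()
E
```

```text
t 28.51 loc [55.1 90.  43.9] F [ 0.6 -0.1 -0.2]
```

View pics/z8.png

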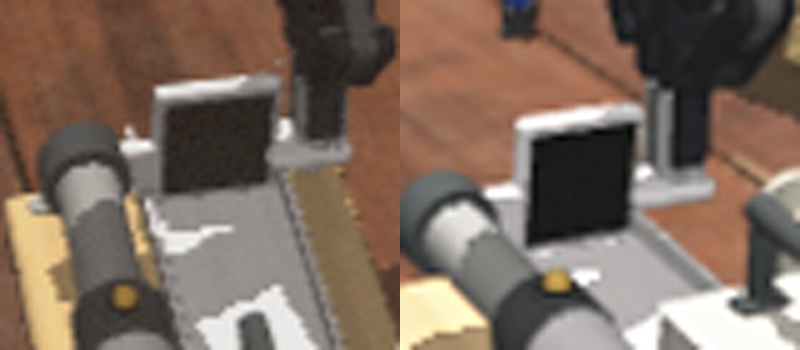

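View pics/w8z.png

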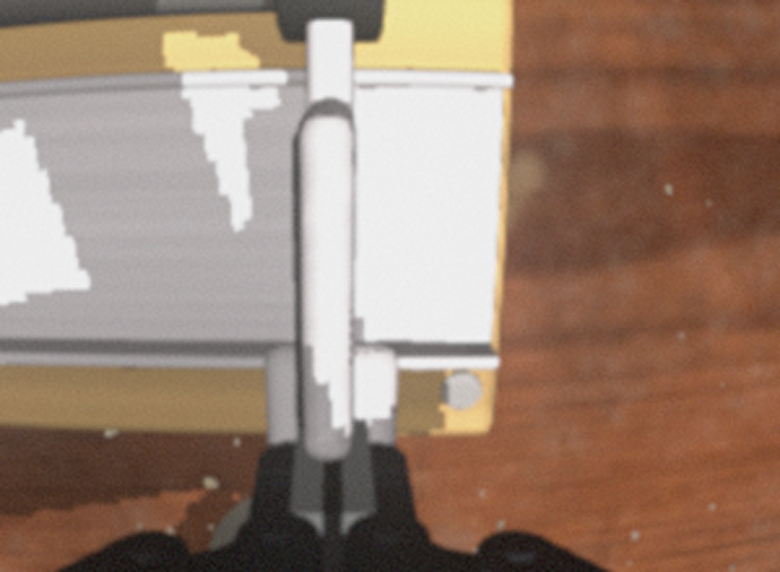

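The button is now central in the hole (z8 (125,295)). I'll measure the tilt from the depth along the plate's top edge and lug, and the brass height.

```bash
python3 - <<'E'
from hood import *
c=json.load(open('pics/w8.json')); D=np.load('pics/w8.npy'); W=lambda x,y:(190+x/2.6-.35,80+y/2.6-.35)
P=np.array([wdep(c,D,*W(330,y)) for y in range(150,440,15)]); print(P[[0,5,10,15]]); print('slope',np.polyfit(P[:,0],P[:,2],1))
for p in ((285,370),(285,410),(380,370),(385,410),(330,50)): print(wdep(c,D,*W(*p)))
cs,cc=env.calibration('side'),env.calibration('scene')
ps=cv2.imread('pics/s8.png');pc=cv2.imread('pics/c8.png')
def brass(p,box):
    y0,y1,x0,x1=box; h=cv2.cvtColor(p,cv2.COLOR_BGR2HSV)[y0:y1,x0:x1]
    m=cv2.inRange(h,(14,100,40),(30,255,255)); n,l,s,ce=cv2.connectedComponentsWithStats(m)
    return [(s[i,4],ce[i]+[x0,y0]) for i in range(1,n) if s[i,4]>5]
a=brass(ps,(245,272,300,325));b=brass(pc,(243,265,330,355)); print(a,b)
r=two(cs,a[0][1],cc,b[0][1]); print(loc(r[0]),r[1])
D1=np.load('pics/s8.npy');D2=np.load('pics/c8.npy');print(loc(dep(cs,D1,*a[0][1])),loc(dep(cc,D2,*b[0][1])))
for n in '4','7':
  try:
    D1=np.load(f'pics/s{n}.npy');D2=np.load(f'pics/c{n}.npy');print(n,loc(dep(cs,D1,312.7,254.9)),loc(dep(cc,D2,340.1,253.1)))
  except Exception as e: print(e)
E
```

```text
[[ -9.9  90.8 100.3]
 [  0.4  90.9 100.9]
 [ 11.4  90.9 100.5]
 [ 23.5  90.9  99. ]]
slope [-3.77991669e-02  1.00583420e+02]
[35.5 81.7 67.6]
[44.1 81.5 67.2]
[35.3 99.8 67.7]
[ 43.5 101.   68. ]
[-23.8  90.4  75. ]
[(np.int32(106), array([302.04716981, 258.20754717])), (np.int32(16), array([318.8125, 247.9375])), (np.int32(25), array([314.44, 254.92]))] [(np.int32(16), array([341.6875, 252.9375]))]
[-69.7 -37.6 113.6] 14.438697575853817
[-61.4  60.3  19.4] [-44.9  -3.4  85.6]
4 [-48.7   0.1  87.5] [-47.9  -2.5  85.4]
7 [-48.7   0.4  87.1] [-49.5  -5.4  87.3]
```

The plate is now level within about 0.04 rad (lug 67.6 mm, top-edge slope -0.04). I'll lift off and check the button from above.

```bash
python3 - <<'E'
from hood import *
env.move_l(w(55,90,120),rate=200)
env.move_l(w(20,20,150),rate=250); env.wait(.15)
c,p,D=wlook('9',box=(60,280,190,490))
h=cv2.cvtColor(p,cv2.COLOR_RGB2HSV); m=cv2.inRange(h,(14,110,60),(30,255,255)); 
n,l,s,ce=cv2.connectedComponentsWithStats(m)
for i in range(1,n):
    if 20<s[i,4]<600:
        u,v=ce[i]; z=wdep(c,D,u,v)
        if abs(z[0]+45)<12 and abs(z[1])<12: 
            print(s[i],ce[i],z); ys,xs=np.where(l==i); zz=[wdep(c,D,x,y) for x,y in zip(xs,ys)]; print(np.median(zz,0),np.percentile([q[2] for q in zz],[5,50,95]))
            print(loc(wonz(c,u,v,86)))
ring=[wdep(c,D,u+dx,v+dy)[2] for dx,dy in ((-16,0),(16,0))] if 1 else 0
W=lambda x,y:(190+x/2.6-.35,60+y/2.6-.35)
E
```

```text
[286 116  13  14 149] [291.96644295 122.17449664] [-43.8   1.5  89.2]
[-43.9   1.5  88. ] [85.4 88.  89.9]
[-43.6   1.2  86. ]
```

View pics/w9z.png

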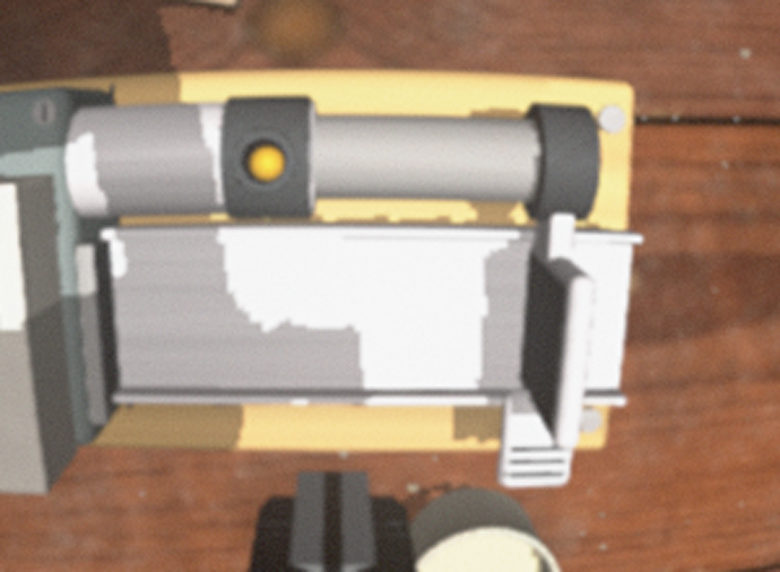

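The button is fully out: a whole brass disc centred in the hole at w9z (266,162), reading 88–89 mm against 84 for the collar, and the plate stands level. Now the hood again, with the tip offset corrected.

```bash
python3 - <<'E'
from hood import *
env.move_l(w(-44,-103,165),rate=250)
env.move_l(w(-44,-103,104),rate=150,f_stop=8); sl('front')
for th,d in [(0,17),(.15,15),(.3,14),(.5,13)]:
    bx,bz=bar(th)
    r=env.move_l(w(bx-13.5,-103,bz-d-20),rate=60,f_stop=15); sl((th,r))
    if r: break
pic('10')
E
```

```text
front t 30.99 loc [ -43.7 -102.4  104. ] F [-0.1 -1.  -0.2]
(0, False) t 31.45 loc [ -24.9 -103.1  106. ] F [-3.9 -0.9  3.1]
(0.15, False) t 31.84 loc [ -14.7 -103.1  116. ] F [-2.1 -0.3  1.2]
(0.3, False) t 32.23 loc [  -3.2 -103.   123.9] F [-1.7  0.   0.4]
(0.5, False) t 32.67 loc [  13.3 -103.   131.1] F [-0.2 -0.   0. ]
```

View pics/c10z.png

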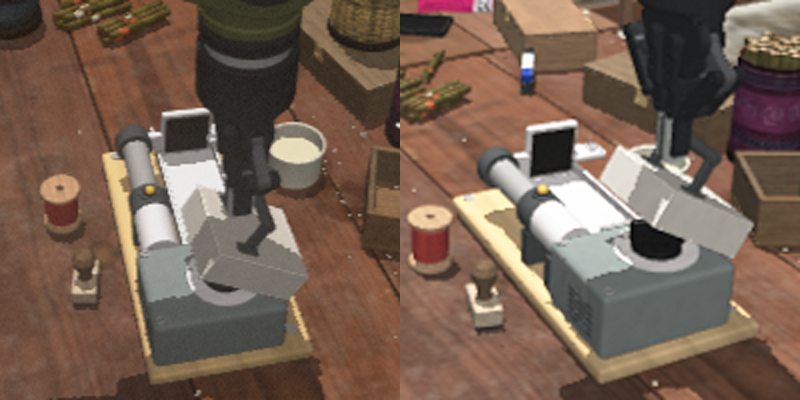

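The hood is lifting on the bar, open about 0.6 rad, and the selector shows under it. I'll carry on over the top.

```bash
python3 - <<'E'
from hood import *
for th,d in [(.7,12),(.9,11),(1.05,10),(1.2,9),(1.35,8)]:
    bx,bz=bar(th)
    r=env.move_l(w(bx-13.5,-103,bz-d-20),rate=60,f_stop=15); sl((th,r))
    if r: break
pic('11')
E
```

```text
(0.7, False) t 33.23 loc [  30.8 -103.   135. ] F [-0.2 -1.2  0.4]
(0.9, False) t 33.67 loc [  48.4 -103.   135.3] F [-0.6 -0.3 -0. ]
(1.05, False) t 34.04 loc [  61.5 -103.   133.5] F [-0.5  0.5  0.6]
(1.2, False) t 34.41 loc [  74.  -103.   129.7] F [ 0.7 -1.3 -0.3]
(1.35, False) t 34.77 loc [  85.7 -103.   124.4] F [ 0.7 -1.   0.1]
```

View pics/c11z.png

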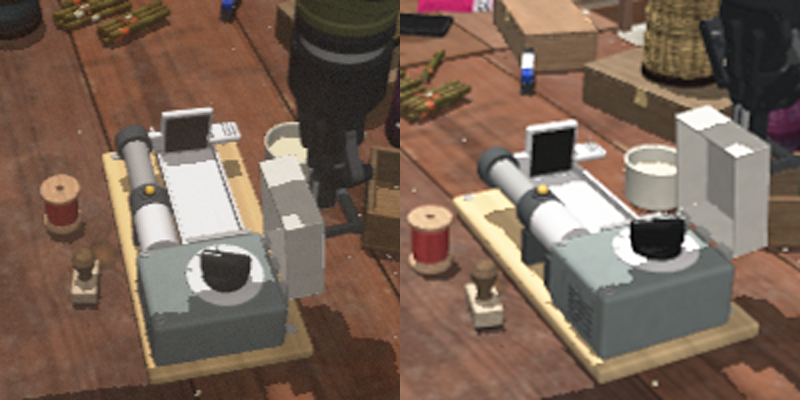

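The hood is past vertical, resting near the finger. I'll lift straight out and come round to look at the hood and selector.

```bash
python3 - <<'E'
from hood import *
r=env.move_l(w(95,-103,195),rate=150); sl()
env.move_l(w(0,-103,200),rate=250)
env.move_l(w(-45,-125,150),rate=200); sl()
pic('12'); wlook('12',box=(40,300,150,500),f=2.2)
E
```

```text
t 35.50 loc [  94.5 -102.9  194.3] F [-0.   0.4  0.1]
 t 36.53 loc [ -44.2 -125.1  150. ] F [0.1 0.3 0.4]
```

View pics/c12z.png

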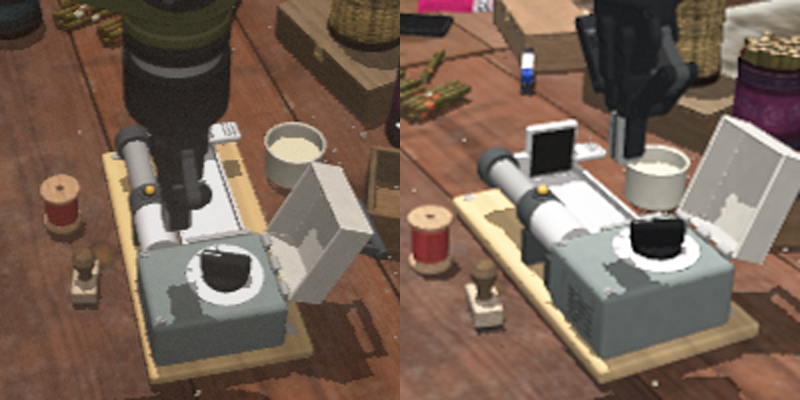

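View pics/w12z.png

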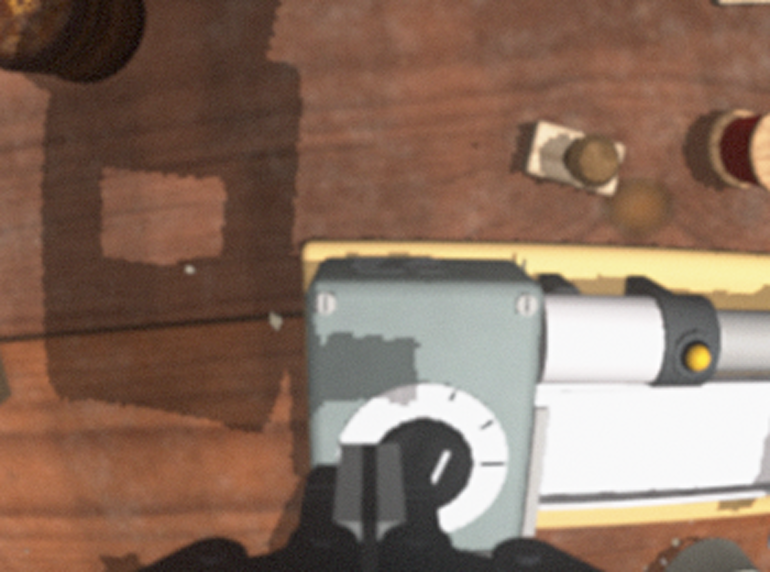

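The hood is right back and at rest (side half (320,235), scene half (740,190)). The wrist view shows the dial centred near (424,467), the pointer line from (433,482) to (448,452) and the long mark at (492,463). I'll locate the selector.

```bash
python3 - <<'E'
from hood import *
c=json.load(open('pics/w12.json')); D=np.load('pics/w12.npy'); W=lambda x,y:(150+x/2.2-.35,40+y/2.2-.35)
for n,p,z in [('dial top',(424,383),79),('dial right',(508,464),79),('dial left',(342,440),79),('long mark',(492,463),79),('mark mid',(487,426),79),('short',(454,395),79),('ptr a',(433,482),101),('ptr b',(448,452),101)]:
    print(n,loc(wonz(c,*W(*p),z)),wdep(c,D,*W(*p)))
cs,cc=env.calibration('side'),env.calibration('scene')
a=cv2.imread('pics/s12.png')[270:330,320:380]; b=cv2.imread('pics/c12.png')[250:300,365:425]
cv2.imwrite('pics/z12.png',np.hstack([cv2.resize(a,(400,400),interpolation=2),cv2.resize(b,(400,333),interpolation=2).copy() if 0 else cv2.resize(b,(400,400),interpolation=2)]))
E
```

```text
dial top [ -30.8 -105.1   79. ] [ -30.6 -105.1   78.3]
dial right [  3.5 -70.5  79. ] [  4.4 -70.1  77.3]
dial left [  -7.  -136.1   79. ] [  -6.2 -136.2   77.4]
long mark [  3. -77.  79.] [  3.2 -76.9  78.5]
mark mid [-13.2 -80.2  79. ] [-12.1 -79.8  76.8]
short [-26.  -93.6  79. ] [-25.8 -93.6  78.5]
ptr a [  -0.9 -102.2  101. ] [ -49.9 -110.4  189.1]
ptr b [-13.  -97.4 101. ] [-13.7 -97.5 102.3]
```

View pics/z12.png

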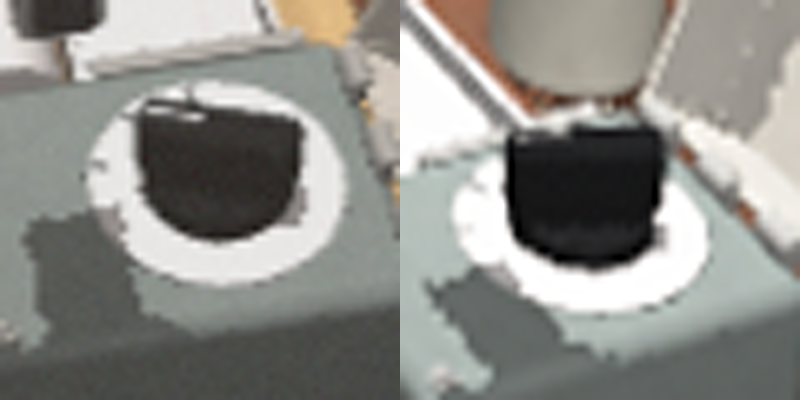

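The selector axis is at local (4,-105) and the pointer at 66° from +y, so the selector reads about 0.07 rad. I'll push the pointer end round clockwise with the closed fingers, staying on the side away from the hood.

```bash
python3 - <<'E'
from hood import *
def tgt(ph,gap=0,z=67,r=14):
    return w(4-r*np.sin(ph)-(18+gap)*np.cos(ph),-105+r*np.cos(ph)-(18+gap)*np.sin(ph),z), q(YAW+.85*ph)
p,o=tgt(1.15,9,130); print(env.ik(p,o))
env.move_l(p,o,rate=60); 
p,o=tgt(1.15,9); r=env.move_l(p,o,rate=120,f_stop=6); sl(('down',r))
if not r:
    for ph in [1.1,.9,.7,.5,.3]:
        p,o=tgt(ph); r=env.move_l(p,o,rate=40,f_stop=15); sl((ph,r))
        if r: break
    else:
        p,o=tgt(.12); r=env.move_l(p,o,rate=30,f_stop=15); sl((.12,r))
        p,o=tgt(-.3); p=list(np.array(p)); r=env.move_l(p,q(YAW),rate=15,f_stop=10); sl(('end',r))
pic('13')
E
```

```text
[-2.41235309e-01 -6.00839752e-02  1.97469629e+00 -4.44089210e-16
  1.22698034e+00 -2.70953164e+00]
('down', False) t 38.48 loc [ -19.4 -124.    67.5] F [-0.4 -0.5  0.2]
(1.1, False) t 38.88 loc [ -16.1 -114.8   68. ] F [-0.5 -1.3  1.7]
(0.9, False) t 39.19 loc [ -17.6 -110.7   67.6] F [-0.3 -2.1  0.4]
(0.7, False) t 39.51 loc [ -18.6 -105.9   67. ] F [-0.8 -2.   0.6]
(0.5, False) t 39.83 loc [ -18.6 -101.3   66.8] F [-0.7 -1.2  0.9]
(0.3, False) t 40.14 loc [-17.5 -96.9  66.7] F [-1.  -1.8 -0.2]
(0.12, False) t 40.44 loc [-15.8 -93.2  66.7] F [-1.8 -0.9 -0.3]
('end', True) t 40.87 loc [-14.5 -90.5  66. ] F [ 1.2 -0.6  0.2]
```

View pics/c13z.png

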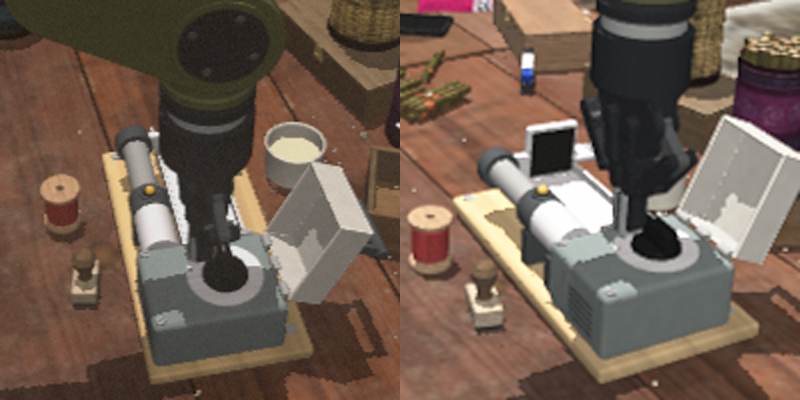

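It stopped where the bar should be along +y. I'll press once more to confirm the stop, then back off and look.

```bash
python3 - <<'E'
from hood import *
r=env.move_l(w(-4,-89,67),rate=12,f_stop=12); sl(('again',r))
env.move_l(w(-32,-92,69),rate=100); env.move_l(w(-40,-70,160),rate=200)
sl(); env.wait(.1); pic('14'); wlook('14',box=(40,300,150,500),f=2.2)
E
```

```text
('again', True) t 41.48 loc [-14.9 -90.5  64.6] F [-0.  -0.3 -0.8]
 t 42.42 loc [-40.3 -70.  159.2] F [-0.1  0.3 -1.1]
```

View pics/c14z.png

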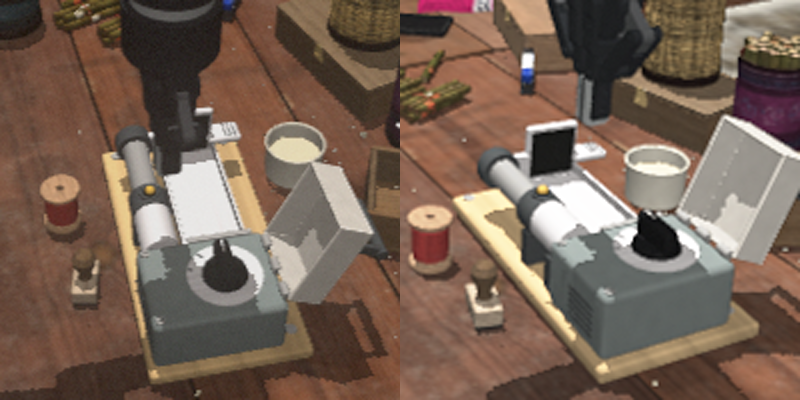

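View pics/w14z.png

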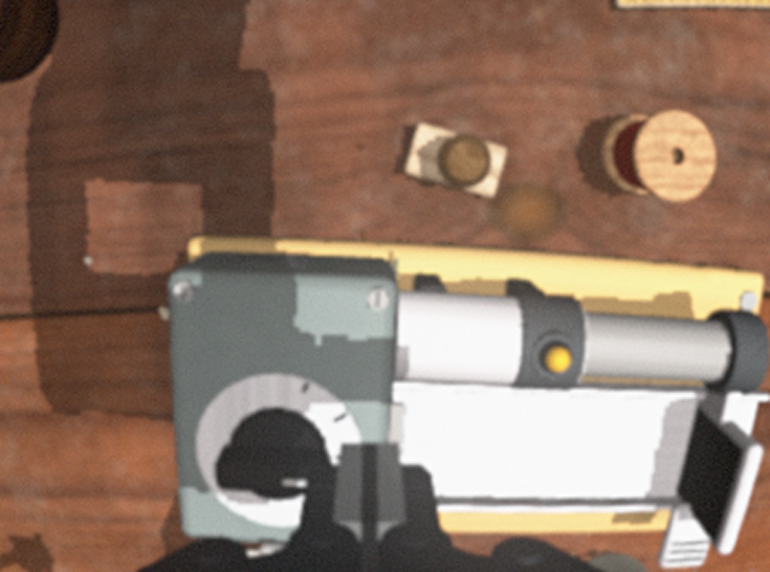

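The pointer line now lies along +y at w14z (295,483), the hood is fully back, and the button is brass and proud at (558,358). The bystanders look unmoved. I'll check the numbers.

```bash
python3 - <<'E'
from hood import *
c=json.load(open('pics/w14.json')); D=np.load('pics/w14.npy'); W=lambda x,y:(150+x/2.2-.35,40+y/2.2-.35)
p=cv2.imread('pics/w14.png'); 
a,b=[loc(wonz(c,*W(*x),101)) for x in ((282,482),(307,484.5))]; print('ptr',a,b,'rad from +y',np.arctan2(-(b-a)[0],(b-a)[1]))
print('brass',[wdep(c,D,*W(*x)).tolist() for x in ((558,358),(555,355),(561,360))],'collar',wdep(c,D,*W(572,340)))
print('bar top ends',[wdep(c,D,*W(*x)).tolist() for x in ((225,470),(240,470),(295,470))])
cs=env.calibration('side'); s0=cv2.imread('pics/s4.png') ; 
S0=cv2.imread('pics/side0.png').astype(int); S1=cv2.imread('pics/s14.png').astype(int)
for n,(x0,x1,y0,y1) in dict(spool=(258,284,246,280),bundles=(262,330,145,185)).items():
    print(n,'mean diff',np.abs(S0-S1)[y0:y1,x0:x1].mean())
for n,a,im in (('stamp',(125,400),0),): pass
cv2.imwrite('pics/cmp.png',np.hstack([cv2.resize(x[140:320,230:420].astype(np.uint8),(390,370),interpolation=2) for x in (S0,S1)]))
E
```

```text
ptr [   4.5 -100.1  101. ] [  4.9 -90.7 101. ] rad from +y -0.04252753461978428
brass [[-44.8, 0.3, 88.7], [-45.6, -0.6, 87.6], [-44.3, 1.4, 89.4]] collar [-50.1   7.3  81.5]
bar top ends [[1.2, -121.7, 100.6], [0.1, -115.7, 101.9], [-0.3, -95.4, 99.9]]
spool mean diff 5.863876319758672
bundles mean diff 17.271813725490198
```

View pics/cmp.png

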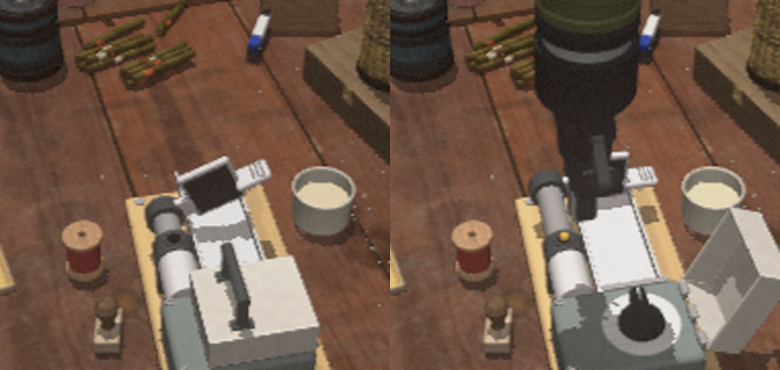

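All final readings look right. One doubt remains: in w4 the brass already read high while the plate was still 0.14 rad up. I'll compare its height then and now, at no cost in robot time.

```bash
python3 - <<'E'
from hood import *
cal={'s':env.calibration('side'),'c':env.calibration('scene')}
box={'s':(248,262,306,322),'c':(246,260,332,350)}
for n in '4','7','8','10','12','14':
    ce={}
    for k in 'sc':
        p=cv2.imread(f'pics/{k}{n}.png')
        if p is None: continue
        y0,y1,x0,x1=box[k]; h=cv2.cvtColor(p,cv2.COLOR_BGR2HSV)[y0:y1,x0:x1]; m=cv2.inRange(h,(15,120,60),(30,255,255))
        ys,xs=np.where(m>0); 
        if len(xs)<4: continue
        D=np.load(f'pics/{k}{n}.npy'); z=[loc(dep(cal[k],D,x+x0,y+y0)) for x,y in zip(xs,ys)]
        ce[k]=(xs.mean()+x0,ys.mean()+y0); print(n,k,len(xs),np.round(ce[k],1),'med',np.median(z,0),'top z',np.percentile([q[2] for q in z],90))
    if len(ce)==2: r=two(cal['s'],ce['s'],cal['c'],ce['c']); print('   stereo',loc(r[0]),round(r[1],1))
for n,z,f,off in (('4',1,2.6,(190,80)),('9',1,2.6,(190,60)),('14',1,2.2,(150,40))):
    c=json.load(open(f'pics/w{n}.json')); D=np.load(f'pics/w{n}.npy'); p=cv2.imread(f'pics/w{n}.png')
    m=cv2.inRange(cv2.cvtColor(p,cv2.COLOR_BGR2HSV),(15,120,60),(30,255,255)); Q=[]
    for y,x in zip(*np.where(m>0)):
        if D[y,x]>0:
            l=wdep(c,D,x,y)
            if abs(l[0]+45)<9 and abs(l[1])<9: Q.append(l)
    Q=np.array(Q); print('w',n,len(Q),np.median(Q,0),np.percentile(Q[:,2],[5,50,90]),'extent x',np.ptp(Q[:,0]),'y',np.ptp(Q[:,1]))
a=[cv2.resize(cv2.imread(f'pics/w{n}.png')[y-22:y+22,x-22:x+22],(260,260),interpolation=2) for n,x,y in (('4',319,137),('9',292,122),('14',403,202))]
cv2.imwrite('pics/btn.png',np.hstack(a))
E
```

```text
4 s 19 [312.6 254.9] med [-49.   -0.1  87.7] top z 90.38
4 c 13 [340.3 253. ] med [-47.4  -2.   84.8] top z 86.72
   stereo [-47.7  -0.1  85.6] 3.4
7 s 20 [312.8 255. ] med [-4.880e+01 -5.000e-02  8.705e+01] top z 89.88
7 c 13 [340.3 253. ] med [-46.9  -2.5  85.1] top z 87.24000000000001
   stereo [-47.6   0.   85.4] 3.1
8 s 19 [314.5 254.7] med [-45.6  -0.9  88. ] top z 89.62
8 c 14 [341.9 253.1] med [-43.5  -1.6  84.1] top z 85.78
   stereo [-43.8   1.1  84.1] 3.8
10 s 20 [314.6 254.6] med [-45.3   0.2  87.4] top z 89.95
10 c 14 [341.9 253.1] med [-43.55  -2.05  84.1 ] top z 85.4
   stereo [-43.5   1.5  83.8] 3.7
12 s 20 [314.5 254.5] med [-45.5   -0.85  88.5 ] top z 90.51
12 c 14 [341.9 253.1] med [-43.8   -2.7   83.45] top z 86.58
   stereo [-43.6   1.7  83.8] 4.0
14 s 18 [314.5 254.6] med [-45.3   -0.2   88.15] top z 90.41000000000001
14 c 14 [341.9 253.1] med [-43.35  -2.3   84.7 ] top z 86.37
   stereo [-43.6   1.5  83.9] 3.9
w 4 96 [-47.6   1.1  88.1] [85.5 88.1 89.6] extent x 8.899999999999999 y 8.7
w 9 145 [-43.9   1.5  88.1] [85.72 88.1  89.7 ] extent x 9.700000000000003 y 9.1
w 14 97 [-44.5   0.2  88.3] [85.36 88.3  89.7 ] extent x 8.800000000000004 y 9.399999999999999
```

View pics/btn.png

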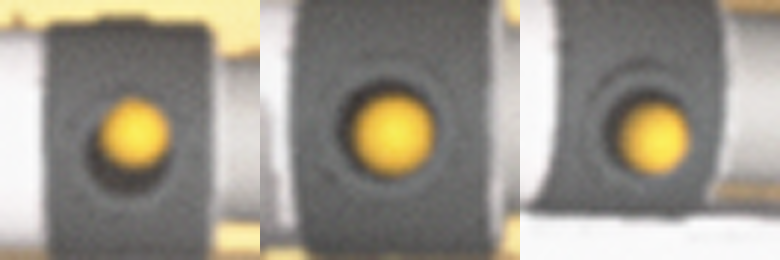

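```bash
python3 - <<'E'
from hood import *
env.move_l(w(-60,-60,230),rate=200); sl()
env.finish_job()
E
```

```text
t 43.19 loc [-60.1 -60.1 229.5] F [ 0.4  0.3 -0.5]
the job is handed in; nothing more can be done
```

The trimmer is changed over to long bundles, and I handed the job in at 43.2 s. I did the steps in the order asked and left the robot clear of everything.

- **Length stop:** I pushed the plate out about 39 mm to a firm end. Two stops at 10–12 N came at the same place, and nothing neared the 45 N limit. I then pressed the lug down until the plate stood level across the trough.
    - **Last check:** the button stands 4–5 mm proud (88–89 mm against 84 mm for the collar). The plate was 0.03–0.04 rad below level when I last measured it, and the allowance is 5° (0.087 rad).
- **Dust hood:** it is right back and stayed there on its own in the later pictures. I didn't measure its angle.
- **Selector:** I turned it clockwise until it stopped twice at the same place. The pointer reads within about 0.04 rad of +y.
- **Bystanders:** the spool, stamp and glue pot look unmoved. The arm partly hid the bundles in the last comparison, but I never went near them.

**Went wrong and mended:** the real fingertips sat about 20 mm above the reported tool position. Because of that, the first lug press left the plate about 0.14 rad high, and my first pass at the hood missed the bar. I corrected the offset and repeated both.

**Checks that disagreed:**
- **When the button came out:** its height already read the same after the first lug press, when the plate seemed too high for a click. It then sat off-centre in the hole, and now it is centred.
- **The click itself:** I saw the button out in the pictures but didn't feel a distinct click. I also didn't push on the stop afterwards to test the lock.
- **Button height:** the wrist and side cameras agree on 88–89 mm, but the scene camera and the two-camera estimate read about 84 mm.

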